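Aim the splinter magnifier at its red mark

TASK

Get the hearth-side magnifier ready for picking out a splinter: first slide its carriage by the blue post all the way home against the stop block, on the robot's left. Then turn the black aim knob a little at a time until the lens arm's pointer stands over the red mark, leaving the carriage home. Do not push the lens arm or its pointer by hand, and leave the pill tub, amber bottle, tin and bowl around it where they are.

Things in the scene. Friction and masses are not known exactly. Their poses are not given: they have to be found in the camera images.
- stand: grey base plate, 150 x 335 mm, fixed; two steel rods, black end blocks, white scale ledge (robot side, top 50 mm up) and green two-part tray (far side). Origin: on the shelf top, under the hub when the carriage is home. x away from the robot, y along the rods towards the stop block (robot's left; block at y = +109 mm, the other at -214), z up.
- carriage (a joint): aluminium carriage (90 x 188 mm, top 40 mm up) on the rods; value in m, 0 at the right-hand end, 0.12 hard against the stop block; grows along the stand's +y. Needs about 4 N to slide, stays where left. Carries a blue post 60 mm to -y of its hub and the aim knob 70 mm to +y.
- post_grip (a point): grip point on the carriage's upright blue post (20 mm diameter, top 105 mm above the shelf top): on its axis, 15 mm under its top. Held or pushed to slide the carriage. Axes as the stand's.
- aim_knob (a joint): black aim knob on the carriage, upright axis; value in rad, grows counterclockwise seen from above; ends at +/-3.5. Geared 5:1 to the lens arm, which turns the same way: one rad of knob turns the arm 0.2 rad. Friction 0.05 N m, stays where left.
- knob_grip (a point): centre of the knob's grip bar (38 mm long, 14 mm wide, 32 mm high, top 106 mm above the shelf top), on the knob's axis 9 mm under the bar's top. Its x axis lies along the bar, so pinch across its y axis. Turns with the knob; within 60 mm around it all else is below 70 mm.
- lens_arm: dark arm turning on the hub (r 18 mm, 60 to 68 mm up): black-rimmed round lens (90 mm across, centre 120 mm from the hub, far side) and on its other end a thin black pointer reaching 81 mm towards the robot over the white ledge. Origin: on the hub axis at shelf-top height; pointer along its -x. Must not be touched.
- pointer_tip (a point): tip of the pointer, 80 mm from the hub's axis, 58 mm above the shelf top, 6 mm above the marks. Counterclockwise turning (seen from above) moves it towards the stand's -y.
- red_mark: red strip fixed across the top of the white ledge, 34 mm along x, 4 mm wide in y, 2 mm high: the mark to aim at. Origin: middle of its underside; axes as the stand's. It lies 24 to 38 mm to one side or the other of the stand's origin line (y = 0).
- blue_mark: a like strip in blue on the ledge's other side; not the target.
- pill_tub: white plastic pill tub, 52 mm across, 70 mm high, left of the stand; origin under its centre; bystander.
- amber_bottle: amber bottle, 40 mm across, 85 mm high, left of the stand; origin under its centre; bystander.
- balm_tin: flat aluminium tin, 60 mm across, 22 mm high, behind the stand to the right; origin under its centre; bystander.
- bowl: steel bowl, 100 mm across, 40 mm high, right of the stand; origin under its centre; bystander.

How it is judged (in metres and radians):
On the way, in this order (a step that is already met when the one before it is completed fails the run):
1. the carriage has been slid home, within 3 mm of its stop (value of joint carriage above 0.117 m), for 0.2 s.
2. with the carriage still home, the pointer tip stands over the red mark, within 2.5 mm of its centre line, for half a second (value of joint carriage above 0.117 m and y of pointer_tip in the frame of red_mark between -0.0025 and 0.0025 m), for 0.5 s.
At the end, for the whole second after the job is handed in: The carriage is within 3 mm of its stop, the pointer tip is within 2.5 mm (sideways, along the ledge) of the red mark's centre line, and the lens arm is at rest (all of step 2 and linear speed of lens_arm below 0.01 m/s and angular speed of lens_arm below 0.05 rad/s); the robot touches nothing.
It fails at once if the robot pushes on the lens arm or its pointer with more than 1 N (contact force between any of the fingers, the arm and lens_arm above 1 N).
It fails at once if a bystander (pill tub, amber bottle, tin or bowl) is moved more than 20 mm (distance of any of pill_tub, amber_bottle, balm_tin, bowl from where it was at the start of the episode above 0.02 m).
It also fails if it takes over 54 s, if anything falls off the work surface, if the arm or the gripper's body presses on something with over 40 N, if the wrist force passes 120 N, or if a joint passes its speed limit or range.

ROBOT

A 6-joint arm with a two-finger parallel gripper is mounted at the origin on the work surface. World frame = base frame: x ahead of the robot, y to its left, z up, the work surface at z = 0. Lengths are in m, angles in degrees, forces in N, time in s.
With the tool pointing down it reaches from about 0.275 to 0.85 m from the base axis. Payload 5.2 kg.
Tool frame: the origin (TCP) lies at the very end of the fingers, on their centre line; the grasp point (between the pads) lies 19 mm behind it; z points along the fingers, y is the direction in which the jaws open and shut (so a half turn about z gives the same grasp; the last joint's range is limited). The gripper opens to 85 mm and grips with 20 to 120 N. Pads are 22 mm wide; open, the fingers measure 114 mm over their backs; the gripper's body (76 mm by 85 mm) begins 54 mm behind the grasp point. The pads swing forward as they close: fully open they stand 13 mm farther back than shut.
Start: joints at [51.578, 14.817, 87.949, -0, 77.235, -11.62], TCP at [0.248, 0.491, 0.231] pointing down, gripper open.
Joint ranges: [-179.93, 179.93], [-52.35, 119.4], [10.71, 147.94], [-69.91, 249.91], [12.55, 155.21], [-178.61, 178.61]. Speed limits (degrees/s): [147.25, 147.25, 180, 180, 180, 180].

INTERFACE

Orientations are given as [roll, pitch, yaw] about the fixed x, y, z axes, in that order (R = Rz(yaw) Ry(pitch) Rx(roll)).
In Python, from rig import r gives the robot as it stands.
- The arm moves only by the shell command python3 -m handwheel 'ROWS' [OPENING]. ROWS is JSON, a list of rows, each an object with "translation": the shift along the world's x, y, z in cm, a list of three; "roll": the turn about the world's z in degrees. A call has 1 to 12 rows; each row is the pose to reach, as a shift and turn from the pose commanded when the call began; what a row does not reach only later rows make up. A row lasts 1/8 s, in which the tool goes at most 62.5 mm and 10.7 degrees, less where a joint would pass 70% of its speed; a pose out of reach is approached as far as the arm can. A call with a gripper value outside its range is refused whole. OPENING is the closure, from 0 (fully open) to 1 (shut), set as the call begins (- or left out, the last holds). The fingers move at their own pace and stop on an object; the grip force is fixed at half the most. Time passes only in rows, so rows that repeat a pose let the fingers close. It gives the time, the measured TCP pose, the force and the opening at its end, in the units of the state.
- r.observe(): the state, without advancing time (a new reading comes with each control period).
- r.read_camera(name): name is "scene" or "top" or "wrist"; returns the picture (420x560x3 uint8, blue, green, red); there is no depth.
- r.camera_model(name): a dict with "intrinsics" (3x3 intrinsics, pixels), "view" (4x4, takes a point from world to camera coordinates); the wrist camera has in their place "T_tool_cam" (4x4, takes a point from camera to tool coordinates, whose origin is the TCP and whose axes are the flange's). Camera axes: x right, y up, looking along -z (the intrinsics and any distortion apply to the point x, -y, -z); pixel columns grow to the right and rows downward; lengths in m; the calibration is good to about 2 mm. A picture is of the moment at which its call begins: read the wrist's pose just before it. camera_model takes no time and is no camera call.
- r.finish_job(): hands the job in, once; it reports no verdict.
The state is a dict: "t": time; "joint_positions": joint angles; "qd": joint speeds; "joint_efforts": joint torques, N m; "eef_pos": TCP position; "tool_rot": TCP orientation; "contact_force": force on the tool from outside, world axes, zero at the start; "ft_torque": the same for the moment, N m; "finger_gap": opening from 0.0 (shut) to 1.0 (fully open).
Only numpy, scipy, OpenCV 4.12 (cv2) and the standard library are available. Lean on these libraries where they do the work, as an engineer would, in place of code of your own. Each camera call takes 0.05 s, during which the arm holds its last target.

## Working session

There is one attempt and no reset: what is moved stays moved. The work goes in short steps, Python scripts to look and compute and a shell command to move; the robot and the scene stay as the last step left them, time stands still between calls to the robot, and variables do not carry over. Pictures are saved under pics/ and viewed, and the job is handed in when it is done.

```bash
ls; mkdir -p pics; python3 - <<'E'
from rig import r
import cv2,numpy as np
s=r.observe();print(s)
for n in ["scene","top"]:
    cv2.imwrite(f"pics/{n}0.png",r.read_camera(n)); print(n,r.camera_model(n))
print(r.camera_model("wrist"))
E
```

```text
pics
{'t': 0.0, 'joint_positions': array([ 5.15776330e+01,  1.48590275e+01,  8.80136728e+01,  7.74274915e-04,
        7.72336858e+01, -1.16191845e+01]), 'qd': array([ 1.13926410e-01, -5.42507927e-05, -5.30690118e-03, -3.42346649e-02,
       -2.05801844e-02,  3.82706014e-02]), 'joint_efforts': array([-4.16170551e-04, -4.46018922e+01, -2.90571874e+01,  3.88367857e-05,
        1.15370759e-02, -4.45369574e-05]), 'eef_pos': array([0.24763715, 0.49048905, 0.23045869]), 'tool_rot': array([-1.79895946e+02, -2.21661185e-02,  1.53196626e+02]), 'contact_force': array([-0.20222817,  0.22017292,  0.06777349]), 'ft_torque': array([-0.00915479,  0.00797024,  0.04059041]), 'finger_gap': 1.0025434163669373}
scene {'intrinsics': array([[412.43909675,   0.        , 281.03138159],
       [  0.        , 412.43909675, 211.18901963],
       [  0.        ,   0.        ,   1.        ]]), 'view': array([[ 0.01829674,  0.99979855, -0.00825144, -0.03837399],
       [-0.84997832,  0.01989974,  0.52644169,  0.44412975],
       [ 0.52649984, -0.00261862,  0.8501712 , -1.27818911],
       [ 0.        ,  0.        ,
[... 283 characters left out ...]
.99108089,  0.01603304,  0.13229364, -0.60696433],
       [-0.13260022,  0.01986102,  0.9909706 , -0.94568499],
       [ 0.        ,  0.        ,  0.        ,  1.        ]])}
{'intrinsics': array([[363.91590458,   0.        , 284.72343891],
       [  0.        , 363.91590458, 211.44448658],
       [  0.        ,   0.        ,   1.        ]]), 'T_tool_cam': array([[-8.55404616e-05,  9.60418805e-01,  2.78560068e-01,
         7.06827380e-02],
       [ 9.99999903e-01, -3.84882144e-05,  4.39780400e-04,
         5.21679081e-04],
       [ 4.33094646e-04,  2.78560078e-01, -9.60418708e-01,
        -1.42440919e-01],
       [ 0.00000000e+00,  0.00000000e+00,  0.00000000e+00,
         1.00000000e+00]])}
```

View pics/scene0.png

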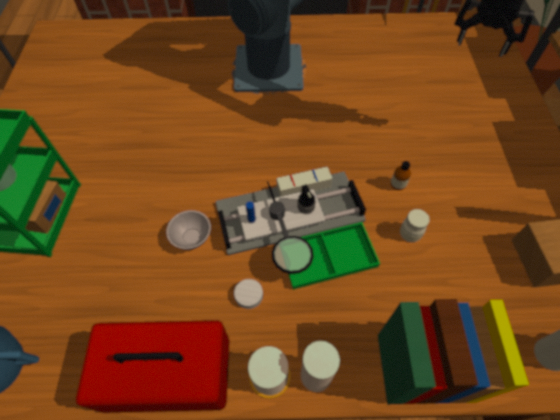

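View pics/top0.png

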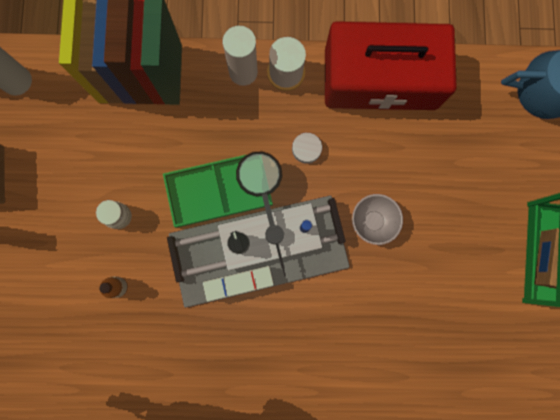

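The top view shows the post at (306,226), the knob at (238,242) and the hub at (274,234). The red mark is at about (254,280), the blue mark at (224,288), and the stop block on the left at (175,258). Next I measure by colour masks and rays.

```bash
cat > h.py <<'E'
import numpy as np,cv2
from rig import r
def ray(n,uv,pose=None):
    m=r.camera_model(n);K=m["intrinsics"]
    d=np.array([(uv[0]-K[0,2])/K[0,0],-(uv[1]-K[1,2])/K[1,1],-1.])
    if n=="wrist":
        from scipy.spatial.transform import Rotation as R
        Rt=R.from_euler("xyz",pose[1],degrees=True).as_matrix();T=m["T_tool_cam"]
        return np.array(pose[0])+Rt@T[:3,3],Rt@T[:3,:3]@d
    V=m["view"];return -V[:3,:3].T@V[:3,3],V[:3,:3].T@d
def onz(n,uv,z,pose=None):
    o,d=ray(n,uv,pose);return o+d*(z-o[2])/d[2]
def cross(a,b):
    (o1,d1),(o2,d2)=a,b
    s=np.linalg.lstsq(np.c_[d1,-d2],o2-o1,rcond=None)[0]
    p,q=o1+d1*s[0],o2+d2*s[1];return (p+q)/2,np.linalg.norm(p-q)
def blobs(img,lo,hi,roi,amin=8):
    x0,y0,x1,y1=roi
    m=cv2.inRange(cv2.cvtColor(img,cv2.COLOR_BGR2HSV),lo,hi);k=np.zeros_like(m);k[y0:y1,x0:x1]=m[y0:y1,x0:x1]
    n,l,s,c=cv2.connectedComponentsWithStats(k)
    return [(c[i].round(1).tolist(),s[i].tolist()) for i in range(1,n) if s[i,4]>=amin],k
E
python3 - <<'E'
from h import *
for n,roi in (("top",(165,190,360,310)),("scene",(210,165,370,260))):
    im=cv2.imread(f"pics/{n}0.png")
    print(n,"blue",blobs(im,(105,120,50),(130,255,255),roi)[0])
    a=blobs(im,(0,150,80),(4,255,255),roi)[0];b=blobs(im,(172,120,80),(180,255,255),roi)[0];print("red",a,b)
    x0,y0,x1,y1=roi
    c=cv2.resize(im[y0:y1,x0:x1],None,fx=4,fy=4,interpolation=cv2.INTER_CUBIC);cv2.imwrite(f"pics/{n}_z.png",c)
E
```

```text
top blue [([305.8, 225.3], [301, 221, 10, 10, 74])]
red [([253.8, 283.2], [253, 279, 3, 9, 11])] []
scene blue [([250.1, 210.8], [246, 202, 8, 19, 110])]
red [] []
```

View pics/top_z.png

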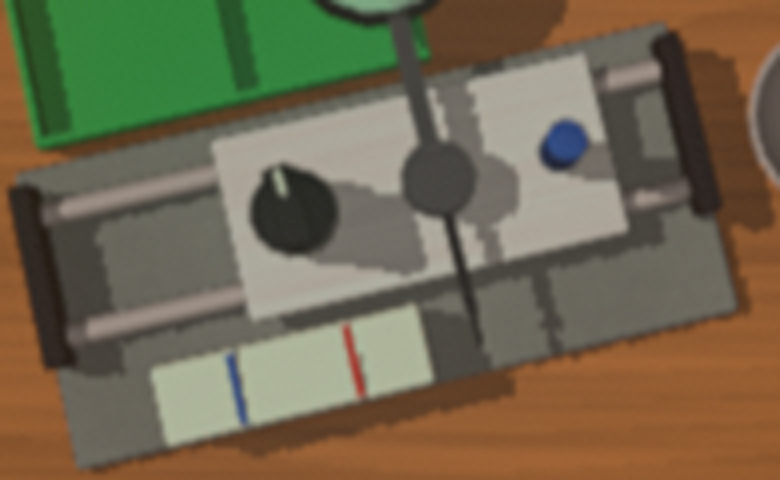

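View pics/scene_z.png

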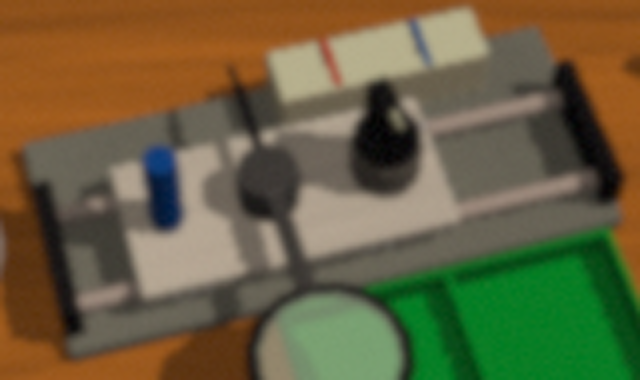

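```bash
python3 - <<'E'
from h import *
f=lambda u,v:(165+u/4,190+v/4)
T=lambda u,v,z:onz("top",f(u,v),z)
S=lambda u,v:ray("scene",(210+u/4,165+v/4))
post=T(564,142,.105);hub=T(438,179,.068);kn=T(290,200,.09)
print("post",post,"hub",hub,np.linalg.norm((post-hub)[:2]),"knob",kn,np.linalg.norm((kn-hub)[:2]))
print("post x",cross(ray("top",f(564,142)),S(160,154)),"hub x",cross(ray("top",f(438,179)),S(268,182)))
red=T(354,361,.052);blue=T(237,390,.052);print("red",red,"blue",blue)
print("redx",cross(ray("top",f(354,361)),S(330,60)))
tip=T(481,344,.058);print("tip",tip,np.linalg.norm((tip-hub)[:2]))
# base plate corners
print("corners",[T(u,v,.0).round(4)[:2] for u,v in ((738,310),(80,467),(10,185),(660,25))])
a=T(738,310,.01)-T(80,467,.01);print("len",np.linalg.norm(a))
yd=blue-red;print(np.degrees(np.arctan2(yd[1],yd[0])));print("rod dir",[np.degrees(np.arctan2(*(T(*p,.028)-T(*q,.028))[[1,0]])) for p,q in (((60,210),(660,73)),((88,329),(690,192)))], np.degrees(np.arctan2(-a[1],-a[0])))
k=np.degrees(np.arctan2(*(hub-post)[[1,0]]));print("post->hub",k)
for n,uv in (("tub",(112,213)),("bottle",(108,287)),("bowl",(378,220)),("tin",(307,148))): print(n,onz("top",uv,.04))
E
```

```text
post [ 0.56495282 -0.03766679  0.105     ] hub [0.5501975  0.01888357 0.068     ] 0.05844367205925811 knob [0.5378518  0.08657848 0.09      ] 0.06881145701326812
post x (array([ 0.5652448 , -0.03812254,  0.10207362]), np.float64(0.0005034872253694317)) hub x (array([0.55165365, 0.01909685, 0.04930837]), np.float64(0.0006979914517948724))
red [0.46492243 0.05707209 0.052     ] blue [0.45071928 0.11173045 0.052     ]
redx (array([0.464872  , 0.05755605, 0.04740944]), np.float64(0.0006700216253011505))
tip [ 0.47366976 -0.00255114  0.058     ] 0.07947290352548829
corners [array([ 0.4921, -0.1327]), array([0.4109, 0.1924]), array([0.5493, 0.2326]), array([ 0.6358, -0.0935])]
len 0.3318076593861023
104.56634579796751
rod dir [np.float64(103.81682745576592), np.float64(103.59946211229438)] 104.01083304125143
post->hub 104.62377137793541
tub [0.58974896 0.33309679 0.04      ]
bottle [0.44854459 0.33254179 0.04      ]
bowl [ 0.58420329 -0.18268594  0.04      ]
tin [ 0.72548801 -0.04312046  0.04      ]
```

The stand's yaw comes out at about 14°, and the post is at (0.565, -0.038). The 58 mm and 69 mm spacings from the hub agree with the given 60 and 70. The red mark lies on the -y side. I move above the post with the jaws along the stand's x.

```bash
python3 -m handwheel '[{"translation":[5,-8,0],"roll":-9},{"translation":[9,-14,0],"roll":-18},{"translation":[12.5,-20,0],"roll":-27},{"translation":[16,-26,0],"roll":-36},{"translation":[19,-31.5,0],"roll":-44},{"translation":[22,-37,-1],"roll":-49},{"translation":[25.5,-42,-2],"roll":-49},{"translation":[28.5,-47.5,-3],"roll":-49},{"translation":[31.7,-52.9,-4],"roll":-49},{"translation":[31.7,-52.9,-4],"roll":-49},{"translation":[31.7,-52.9,-4],"roll":-49},{"translation":[31.7,-52.9,-4],"roll":-49}]' 0
python3 - <<'E'
from h import *
s=r.observe();print(s["t"],s["eef_pos"],s["tool_rot"],s["joint_positions"].round(1))
im=r.read_camera("wrist");cv2.imwrite("pics/w1.png",im)
b=blobs(im,(105,120,50),(130,255,255),(0,0,560,420),100)[0];print(b)
E
```

```text
t: 1.6
eef_pos: [0.5643, -0.0377, 0.1907]
tool_rot: [-179.9, -0.1, 104.2]
contact_force: [-0.3, -0.9, -0.1]
finger_gap: 0.997
1.6 [ 0.56427502 -0.03774549  0.19065716] [-1.79910433e+02 -8.37479008e-02  1.04151045e+02] [-15.1  18.2  89.2   0.   72.8 -29.3]
[([290.2, 211.3], [277, 187, 28, 47, 1064])]
```

View pics/w1.png

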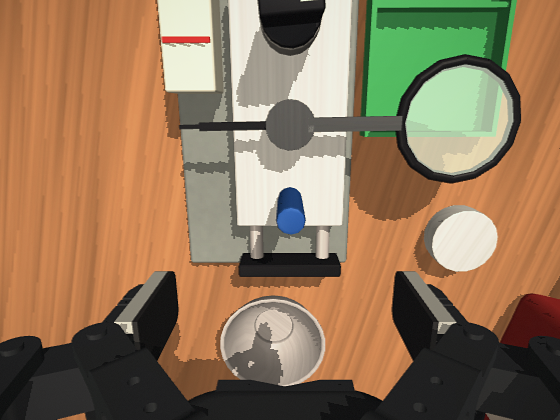

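The post top is at (291,221), and the red mark at (187,40) is on the same line as the ledge.

```bash
python3 - <<'E'
from h import *
s=r.observe();p=(s["eef_pos"],s["tool_rot"]);print(p)
W=lambda u,v,z:onz("wrist",(u,v),z,p)
post=W(291,221,.105);hub=W(290.5,125,.068);red=W(187,39.5,.052);tip=W(181,127,.058)
print(post,hub,red,tip)
print(np.linalg.norm((post-hub)[:2]),np.linalg.norm((tip-hub)[:2]))
d=hub-post;print(np.degrees(np.arctan2(d[1],d[0])))
e=W(349,222,.04)-W(354,10,.04);print("edge",np.degrees(np.arctan2(-e[1],-e[0])))
e=W(237,222,.04)-W(230,10,.04);print("edge",np.degrees(np.arctan2(-e[1],-e[0])))
E
```

```text
(array([ 0.56422532, -0.03712052,  0.19107049]), array([-1.79945053e+02, -5.78645748e-02,  1.04221409e+02]))
[ 0.56887626 -0.03772767  0.105     ] [0.55412084 0.02024464 0.068     ] [0.46867199 0.05869162 0.052     ] [ 0.47630641 -0.00145696  0.058     ]
0.059820662693345246 0.08078393836378148
104.28001183779972
edge 105.74000607876627
edge 103.93136727005543
```

The wrist view agrees with the top view to within 4 mm. I descend onto the post and close.

```bash
python3 -m handwheel '[{"translation":[0.2,0,-4],"roll":0},{"translation":[0.2,0,-8],"roll":0},{"translation":[0.2,0,-11.3],"roll":0},{"translation":[0.2,0,-11.3],"roll":0},{"translation":[0.2,0,-11.3],"roll":0}]' 0
python3 -m handwheel '[{"translation":[0,0,0],"roll":0},{"translation":[0,0,0],"roll":0},{"translation":[0,0,0],"roll":0},{"translation":[0,0,0],"roll":0},{"translation":[0,0,0],"roll":0},{"translation":[0,0,0],"roll":0}]' 1
```

```text
t: 2.28
eef_pos: [0.5677, -0.0373, 0.0799]
tool_rot: [179.9, 0.1, 104.3]
contact_force: [-0.6, -0.4, -0.8]
finger_gap: 1.0
t: 3.02
eef_pos: [0.5682, -0.0381, 0.079]
tool_rot: [179.9, 0.0, 104.2]
contact_force: [4.2, 3.1, 4.9]
finger_gap: 0.213
```

The jaws hold something about 19 mm wide, which fits the post. I slide along the stand's +y (-0.245, 0.970).

```bash
python3 -m handwheel '[{"translation":[-0.25,1,0],"roll":0},{"translation":[-0.5,2,0],"roll":0},{"translation":[-0.75,3,0],"roll":0},{"translation":[-1,4,0],"roll":0},{"translation":[-1.25,5,0],"roll":0},{"translation":[-1.5,6,0],"roll":0},{"translation":[-1.7,6.8,0],"roll":0},{"translation":[-1.85,7.4,0],"roll":0},{"translation":[-1.85,7.4,0],"roll":0},{"translation":[-1.85,7.4,0],"roll":0}]'
```

```text
t: 4.28
eef_pos: [0.5493, 0.0361, 0.079]
tool_rot: [179.9, 0.0, 104.2]
contact_force: [3.5, 1.2, 6.0]
finger_gap: 0.215
```

```bash
python3 -m handwheel '[{"translation":[-0.1,0.4,0],"roll":0},{"translation":[-0.1,0.4,0],"roll":0},{"translation":[-0.1,0.4,0],"roll":0}]'; python3 - <<'E'
from h import *
cv2.imwrite("pics/top1.png",cv2.resize(r.read_camera("top")[190:310,165:360],None,fx=4,fy=4,interpolation=cv2.INTER_CUBIC))
E
```

```text
t: 4.65
eef_pos: [0.5484, 0.0397, 0.079]
tool_rot: [179.9, 0.1, 104.2]
contact_force: [2.7, -1.2, 6.2]
finger_gap: 0.214
```

View pics/top1.png

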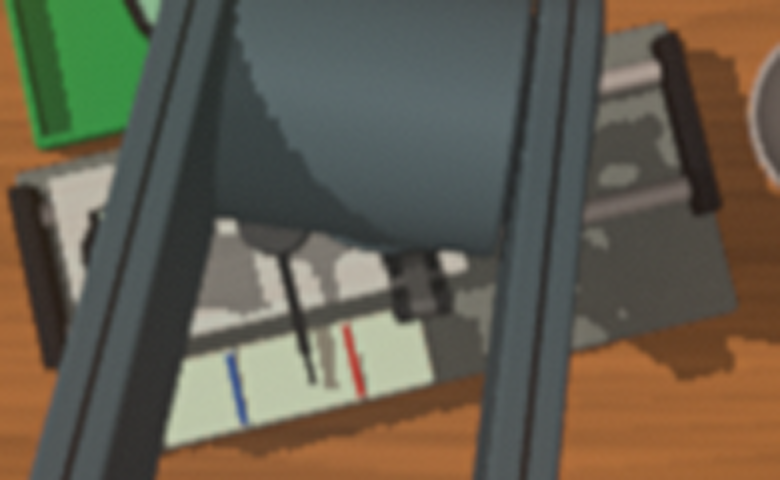

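The carriage edge (about 55, 180) is still a little short of the stop block. I carry on in small steps and watch the force.

```bash
python3 -m handwheel '[{"translation":[-0.1,0.4,0],"roll":0},{"translation":[-0.1,0.4,0],"roll":0}]'; python3 -m handwheel '[{"translation":[-0.1,0.4,0],"roll":0},{"translation":[-0.1,0.4,0],"roll":0}]'
```

```text
t: 4.95
eef_pos: [0.5474, 0.0436, 0.079]
tool_rot: [179.9, 0.1, 104.2]
contact_force: [3.3, -0.7, 6.3]
finger_gap: 0.212
t: 5.2
eef_pos: [0.5464, 0.0475, 0.079]
tool_rot: [179.9, 0.1, 104.2]
contact_force: [3.7, -1.3, 5.6]
finger_gap: 0.213
```

```bash
python3 -m handwheel '[{"translation":[-0.1,0.4,0],"roll":0},{"translation":[-0.1,0.4,0],"roll":0}]'; python3 -m handwheel '[{"translation":[-0.05,0.2,0],"roll":0},{"translation":[-0.05,0.2,0],"roll":0}]'
```

```text
t: 5.45
eef_pos: [0.5464, 0.0477, 0.079]
tool_rot: [179.9, 0.4, 104.3]
contact_force: [4.9, -17.1, 2.2]
finger_gap: 0.204
t: 5.7
eef_pos: [0.5464, 0.0477, 0.0791]
tool_rot: [179.9, 0.6, 104.2]
contact_force: [6.0, -24.3, 1.0]
finger_gap: 0.212
```

It met a firm stop at 88 mm of travel. I ease off, open, rise and look.

```bash
python3 -m handwheel '[{"translation":[0.1,-0.4,0],"roll":0},{"translation":[0.1,-0.4,0],"roll":0}]'; python3 -m handwheel '[{"translation":[0,0,0],"roll":0},{"translation":[0,0,0],"roll":0},{"translation":[0,0,0],"roll":0},{"translation":[0,0,0],"roll":0},{"translation":[0,0,4],"roll":0},{"translation":[0,0,8],"roll":0},{"translation":[0,0,12],"roll":0},{"translation":[0,0,12],"roll":0},{"translation":[0,0,12],"roll":0}]' 0
python3 - <<'E'
from h import *
s=r.observe();print(repr((s["eef_pos"],s["tool_rot"])))
im=r.read_camera("wrist");cv2.imwrite("pics/w2.png",im)
E
```

```text
t: 5.95
eef_pos: [0.5464, 0.0476, 0.079]
tool_rot: [179.9, 0.2, 104.2]
contact_force: [4.5, -8.4, 4.9]
finger_gap: 0.215
t: 7.08
eef_pos: [0.5445, 0.0501, 0.1978]
tool_rot: [-180.0, -0.0, 104.2]
contact_force: [-0.5, -0.4, 1.0]
finger_gap: 1.0
(array([0.54448488, 0.05009658, 0.19782051]), array([-1.79958496e+02, -1.66003922e-02,  1.04208702e+02]))
```

View pics/w2.png

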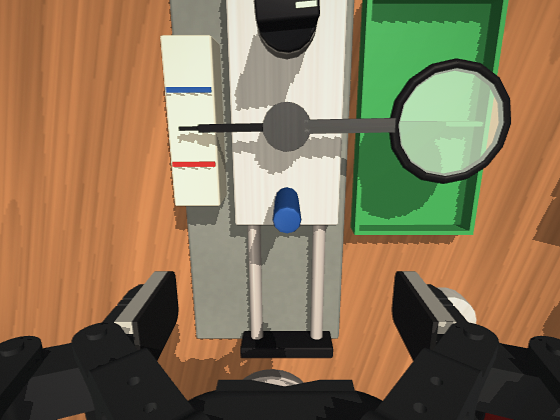

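The pointer tip is at (180,129), the blue mark at (189,90), the red mark at (194,164) and the hub at (286,127). The knob is cut off at the top, so I move on towards it.

```bash
python3 -m handwheel '[{"translation":[-1,4,0],"roll":0},{"translation":[-1.7,7,0],"roll":0},{"translation":[-1.7,7,0],"roll":0},{"translation":[-1.7,7,0],"roll":0}]'
python3 - <<'E'
from h import *
p=(np.array([0.54448488, 0.05009658, 0.19782051]), np.array([-1.79958496e+02, -1.66003922e-02,  1.04208702e+02]))
W=lambda u,v,z:onz("wrist",(u,v),z,p)
yv=np.array([-.2436,.9699,0]);xv=np.array([.9699,.2436,0])
hub=W(286.5,126.5,.068);red=W(194,164,.052);blue=W(188.5,90,.052);tip=W(180,128.5,.058);post=W(287,220,.105)
for n,q in (("red",red),("blue",blue),("tip",tip),("post",post)): print(n,q,(q-hub)@xv,(q-hub)@yv)
e=blue-red;print("hub",hub,np.degrees(np.arctan2(e[1],e[0])))
s=r.observe();print(repr((s["eef_pos"],s["tool_rot"])))
cv2.imwrite("pics/w3.png",r.read_camera("wrist"))
E
```

```text
t: 7.62
eef_pos: [0.5276, 0.1196, 0.1973]
tool_rot: [-179.9, 0.0, 104.2]
contact_force: [0.0, -0.8, 0.4]
finger_gap: 0.997
red [0.46821722 0.05832048 0.052     ] -0.07337186016192704 -0.030054921015042126
blue [0.45426304 0.11239188 0.052     ] -0.07373422740128636 0.025788163113661538
tip [0.45435958 0.08360201 0.058     ] -0.08065380543610622 -0.0021586435318181087
post [0.54700615 0.0473988  0.105     ] 0.0003849975402242308 -0.05984084269918333
hub [0.53205621 0.10534192 0.068     ] 104.47056381598946
(array([0.52759601, 0.11958855, 0.19730277]), array([-1.79892523e+02,  3.56238140e-03,  1.04226830e+02]))
```

View pics/w3.png

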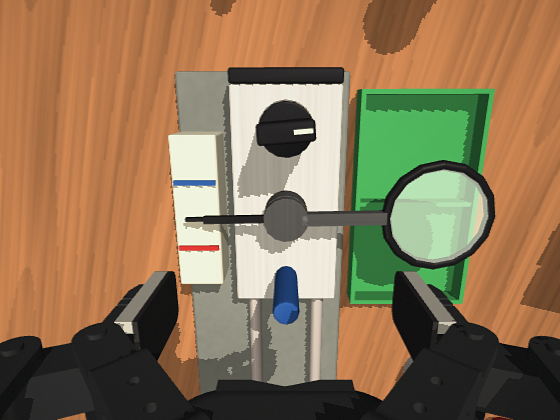

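The carriage is flush against the stop block. The knob bar is centred at (287,132), with its top running from (257,131) to (315,131). I zoom in for its angle.

```bash
python3 - <<'E'
import cv2
im=cv2.imread("pics/w3.png");c=cv2.resize(im[90:170,240:340],None,fx=7,fy=7,interpolation=cv2.INTER_CUBIC)
c=cv2.convertScaleAbs(c,alpha=2.5,beta=20);cv2.imwrite("pics/w3z.png",c)
E
```

```text
(no output)
```

View pics/w3z.png

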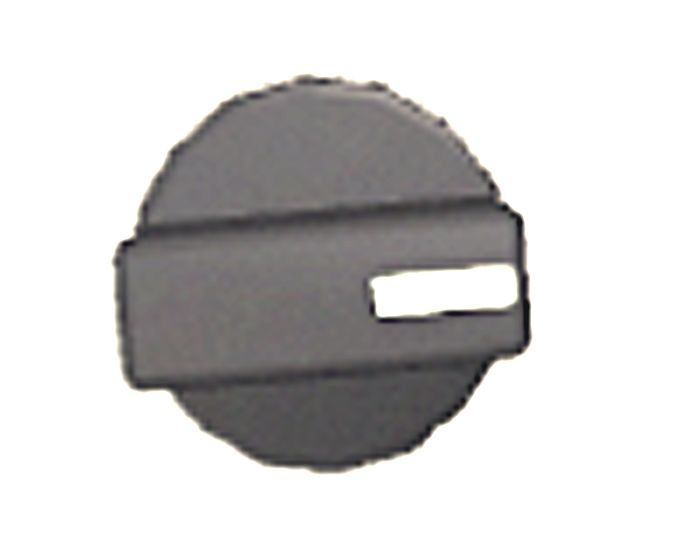

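```bash
python3 - <<'E'
from h import *
p=(np.array([0.52759601, 0.11958855, 0.19730277]), np.array([-1.79892523e+02,  3.56238140e-03,  1.04226830e+02]))
W=lambda u,v,z:onz("wrist",(u,v),z,p)
f=lambda u,v:W(240+u/7,90+v/7,.106)
c=[f(120,240),f(520,208),f(525,350),f(132,388)]
L=lambda a,b:np.linalg.norm(a-b)
print("size",L(c[0],c[1]),L(c[1],c[2]),"centre",np.mean(c,0))
for a,b in((0,1),(3,2)):
    d=c[b]-c[a];print(np.degrees(np.arctan2(d[1],d[0])))
yv=np.array([-.2436,.9699,0]);xv=np.array([.9699,.2436,0])
hub=W(286,219,.068);red=W(199,247.5,.052);blue=W(194.5,183,.052);tip=W(186.5,219.5,.058)
print("hub",hub)
for n,q in (("red",red),("blue",blue),("tip",tip)): print(n,q,(q-hub)@xv,(q-hub)@yv)
E
```

```text
size 0.035777806268473995 0.012473879202575084 centre [0.51516464 0.17314497 0.106     ]
18.672839215136122
19.685775951968573
hub [0.53205743 0.10630233 0.068     ]
red [0.4680461 0.0587439 0.052    ] -0.07366982416391327 -0.030533753812919787
blue [0.45439487 0.11274419 0.052     ] -0.07375567970691549 0.025166568090095365
tip [0.45466075 0.08296875 0.058     ] -0.08075109399946509 -0.0037774025529966463
```

The knob is at (0.515, 0.173), as predicted from the hub, and the bar lies at 19.2°. I turn the tool by -85° over it, then descend and pinch.

```bash
python3 -m handwheel '[{"translation":[-0.6,2.6,0],"roll":-10},{"translation":[-1.3,5.35,0],"roll":-20},{"translation":[-1.3,5.35,0],"roll":-30},{"translation":[-1.3,5.35,0],"roll":-40},{"translation":[-1.3,5.35,0],"roll":-50},{"translation":[-1.3,5.35,0],"roll":-60},{"translation":[-1.3,5.35,0],"roll":-70},{"translation":[-1.3,5.35,0],"roll":-80},{"translation":[-1.3,5.35,0],"roll":-85},{"translation":[-1.3,5.35,0],"roll":-85},{"translation":[-1.3,5.35,0],"roll":-85}]'
python3 -m handwheel '[{"translation":[0,0,-4],"roll":0},{"translation":[0,0,-8],"roll":0},{"translation":[0,0,-10.5],"roll":0},{"translation":[0,0,-11.8],"roll":0},{"translation":[0,0,-11.8],"roll":0},{"translation":[0,0,-11.8],"roll":0}]'
```

```text
t: 9.05
eef_pos: [0.5152, 0.1728, 0.1981]
tool_rot: [180.0, 0.0, 19.2]
contact_force: [0.2, -0.3, -0.6]
finger_gap: 0.998
t: 9.8
eef_pos: [0.516, 0.1735, 0.0814]
tool_rot: [180.0, -0.1, 19.2]
contact_force: [-0.6, -0.2, 0.5]
finger_gap: 0.999
```

```bash
python3 -m handwheel '[{"translation":[0,0,0],"roll":0},{"translation":[0,0,0],"roll":0},{"translation":[0,0,0],"roll":0},{"translation":[0,0,0],"roll":0},{"translation":[0,0,0],"roll":0},{"translation":[0,0,0],"roll":0},{"translation":[0,0,0],"roll":0}]' 1
python3 - <<'E'
from h import *
s=r.observe();print(s["eef_pos"],s["tool_rot"],s["joint_positions"].round(1))
cv2.imwrite("pics/w4.png",r.read_camera("wrist"))
E
```

```text
t: 10.68
eef_pos: [0.5152, 0.173, 0.0807]
tool_rot: [180.0, -0.0, 19.2]
contact_force: [-1.7, -5.3, 4.5]
finger_gap: 0.15
[0.51521126 0.17301559 0.08065658] [ 1.79959443e+02 -1.37266641e-02  1.91973338e+01] [  6.8  22.6 100.   -0.   57.4  77.7]
```

View pics/w4.png

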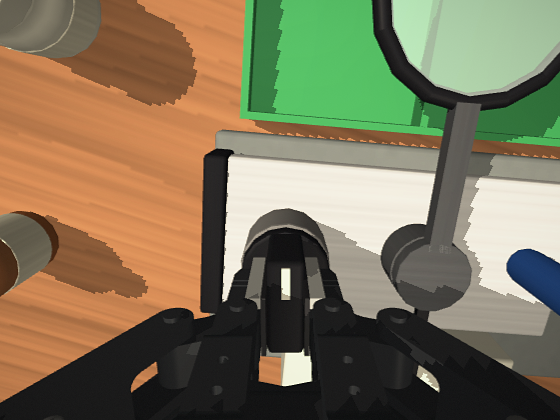

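The bar is gripped, with the gap at about 13 mm. The target tip offset is about -30 mm, so the arm needs about 22.2° in all, or roughly 103° of knob. I turn 90° first.

```bash
python3 -m handwheel '[{"translation":[0,0,0],"roll":8},{"translation":[0,0,0],"roll":16},{"translation":[0,0,0],"roll":24},{"translation":[0,0,0],"roll":32},{"translation":[0,0,0],"roll":40},{"translation":[0,0,0],"roll":40}]'
python3 -m handwheel '[{"translation":[0,0,0],"roll":8},{"translation":[0,0,0],"roll":16},{"translation":[0,0,0],"roll":24},{"translation":[0,0,0],"roll":32},{"translation":[0,0,0],"roll":40},{"translation":[0,0,0],"roll":48},{"translation":[0,0,0],"roll":50},{"translation":[0,0,0],"roll":50}]'
python3 - <<'E'
from h import *
cv2.imwrite("pics/top2.png",cv2.resize(r.read_camera("top")[190:310,165:360],None,fx=4,fy=4,interpolation=cv2.INTER_CUBIC))
cv2.imwrite("pics/scene2.png",cv2.resize(r.read_camera("scene")[165:260,210:370],None,fx=5,fy=5,interpolation=cv2.INTER_CUBIC))
E
```

```text
t: 11.48
eef_pos: [0.5149, 0.1733, 0.0806]
tool_rot: [-180.0, 0.0, 59.3]
contact_force: [-1.7, -3.2, 5.6]
finger_gap: 0.15
t: 12.48
eef_pos: [0.5143, 0.1733, 0.0806]
tool_rot: [-179.9, -0.0, 109.2]
contact_force: [-3.0, -3.6, 7.5]
finger_gap: 0.152
```

View pics/top2.png

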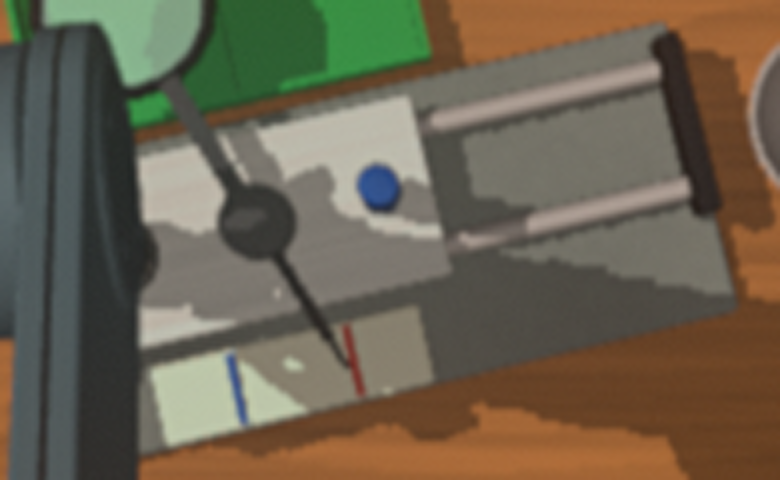

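View pics/scene2.png

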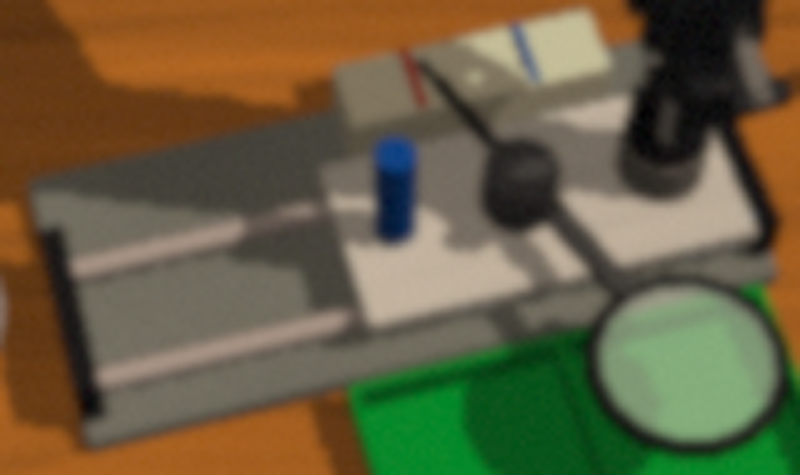

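The pointer tip is at crop (350,364) and the red mark passes at about (355,364), so it is slightly short. I compute the remainder.

```bash
python3 - <<'E'
from h import *
yv=np.array([-.2436,.9699,0]);xv=np.array([.9699,.2436,0])
f=lambda u,v:(165+u/4,190+v/4)
T=lambda u,v,z:onz("top",f(u,v),z)
hub=T(257,221,.068);tip=T(350,365,.058)
a,b=T(347,326,.052),T(361,396,.052);red=(a+b)/2
d=a-b;print("red dir",np.degrees(np.arctan2(d[1],d[0])))
print(hub,tip,np.linalg.norm((tip-hub)[:2]),(tip-hub)@yv,(red-hub)@yv,(tip-red)@yv)
S=lambda u,v,z:onz("scene",(210+u/5,165+v/5),z)
a,b=S(405,50,.052),S(422,105,.052);red=(a+b)/2;tip=S(423,63,.058);print((tip-red)@yv,(tip-a)@yv)
E
```

```text
red dir 12.572797963641154
[0.52927299 0.10317578 0.068     ] [0.46311403 0.05871126 0.058     ] 0.07971261545570643 -0.02700980983053568 -0.029041142945219596 0.0020313331146839145
0.005419505533804196 0.004865620502141494
```

The top view says +2.0 mm, the scene view +5.4 and the earlier wrist measurement +3.6. I turn 12° (about 3.1 mm), then release and check from above.

```bash
python3 -m handwheel '[{"translation":[0,0,0],"roll":4},{"translation":[0,0,0],"roll":8},{"translation":[0,0,0],"roll":12},{"translation":[0,0,0],"roll":12},{"translation":[0,0,0],"roll":12},{"translation":[0,0,0],"roll":12}]'
python3 -m handwheel '[{"translation":[0,0,0],"roll":0},{"translation":[0,0,0],"roll":0},{"translation":[0,0,0],"roll":0},{"translation":[0,0,0],"roll":0},{"translation":[0,0,4],"roll":0},{"translation":[0,0,8],"roll":0},{"translation":[0,0,12],"roll":0},{"translation":[0,0,12],"roll":0}]' 0
```

```text
t: 13.32
eef_pos: [0.5142, 0.1733, 0.0807]
tool_rot: [-179.9, -0.0, 121.2]
contact_force: [-3.3, -3.3, 8.5]
finger_gap: 0.156
t: 14.32
eef_pos: [0.5172, 0.1738, 0.204]
tool_rot: [179.6, 0.2, 121.2]
contact_force: [0.0, -0.3, 0.1]
finger_gap: 1.001
```

```bash
python3 -m handwheel '[{"translation":[-1,-5,0],"roll":-5},{"translation":[-2,-10,0],"roll":-10},{"translation":[-3,-15,0],"roll":-15},{"translation":[-3.7,-18.4,0],"roll":-17},{"translation":[-3.7,-18.4,0],"roll":-17},{"translation":[-3.7,-18.4,0],"roll":-17},{"translation":[-3.7,-18.4,0],"roll":-17}]'
python3 - <<'E'
from h import *
s=r.observe();print(repr((s["eef_pos"],s["tool_rot"])))
im=r.read_camera("wrist");cv2.imwrite("pics/w5.png",im)
t=r.read_camera("top");cv2.imwrite("pics/top3.png",cv2.resize(t[190:310,165:360],None,fx=4,fy=4,interpolation=cv2.INTER_CUBIC))
E
```

```text
t: 15.2
eef_pos: [0.478, -0.0096, 0.2]
tool_rot: [-180.0, -0.0, 104.3]
contact_force: [1.0, 0.1, -0.4]
finger_gap: 1.003
(array([ 0.47798708, -0.00957775,  0.19996641]), array([-1.79978890e+02, -3.21017338e-02,  1.04281220e+02]))
```

View pics/w5.png

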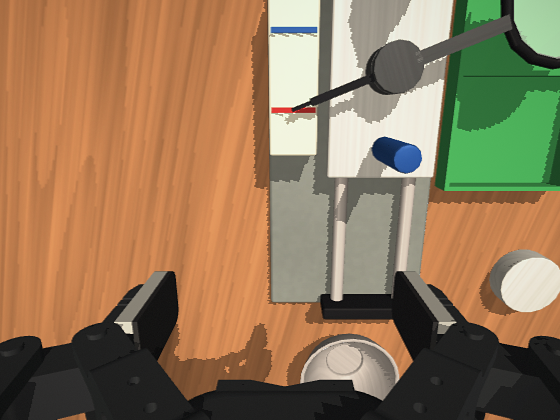

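View pics/top3.png

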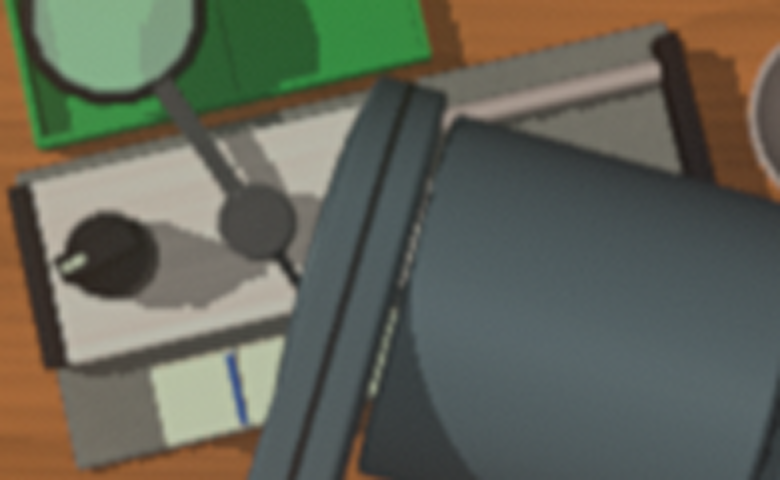

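The wrist view, looking almost straight down, shows the tip at about (292,110), lying on the red mark at (293,110). I zoom in and measure.

```bash
python3 - <<'E'
from h import *
im=cv2.imread("pics/w5.png");cv2.imwrite("pics/w5z.png",cv2.resize(im[85:135,260:330],None,fx=10,fy=10,interpolation=cv2.INTER_CUBIC))
b,_=blobs(im,(0,150,80),(6,255,255),(262,95,325,125),3);print(b)
E
```

```text
[([292.8, 110.1], [272, 107, 43, 6, 195])]
```

View pics/w5z.png

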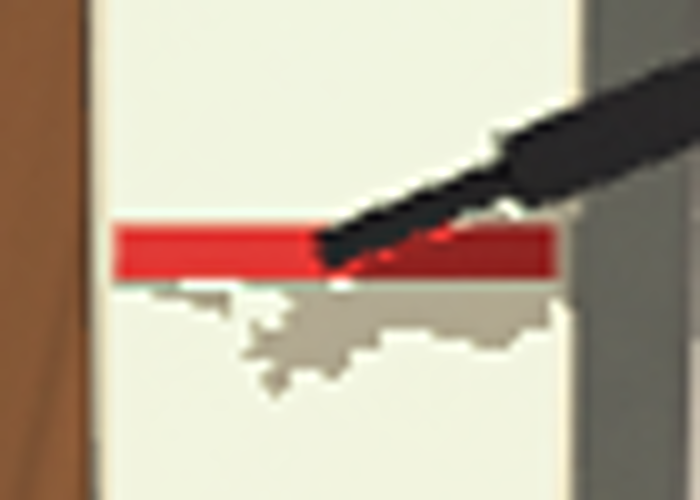

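```bash
python3 - <<'E'
from h import *
p=(np.array([0.47798708,-0.00957775,0.19996641]),np.array([-179.97889,-.0321017,104.28122]))
W=lambda u,v,z:onz("wrist",(u,v),z,p)
f=lambda u,v,z:W(260+(u+.5)/10-.5,85+(v+.5)/10-.5,z)
yv=np.array([-.2436,.9699,0]);hub=W(395,67,.068)
tip=f(324,250,.058);red=(f(115,252,.052)+f(555,252,.052))/2
print("diff mm",1e3*(tip-red)@yv,"r",np.linalg.norm((tip-hub)[:2]),"mark len",np.linalg.norm(f(115,252,.052)-f(555,252,.052)),(tip-hub)@yv,(red-hub)@yv)
o,_=ray("wrist",(0,0),p);print("camera rel tip",o-tip)
s=r.observe();print(s["t"],s["contact_force"],s["finger_gap"])
E
```

```text
diff mm 0.1987782022366064 r 0.07779443162684761 mark len 0.033822158444053826 -0.029165324126592517 -0.029364102328829127
camera rel tip [-0.00578453  0.00115485  0.2844461 ]
15.3 [ 0.3340176  -0.21150966 -0.61871853] 1.0006729922582713
```

The tip is 0.2 mm from the mark's centre line, with mark length 33.8 mm against the given 34. To confirm the carriage is still home, I go back to the w3 pose for a direct comparison.

```bash
python3 -m handwheel '[{"translation":[2,5,0],"roll":0},{"translation":[4,10,0],"roll":0},{"translation":[5,12.95,-0.2],"roll":0},{"translation":[5,12.95,-0.2],"roll":0},{"translation":[5,12.95,-0.2],"roll":0},{"translation":[5,12.95,-0.2],"roll":0}]'
python3 - <<'E'
from h import *
s=r.observe();p=(s["eef_pos"],s["tool_rot"]);print(p)
im=r.read_camera("wrist");cv2.imwrite("pics/w6.png",im)
old=cv2.imread("pics/w3.png")
cv2.imwrite("pics/cmp.png",np.hstack([cv2.resize(i[55:115,215:355],None,fx=2.8,fy=2.8,interpolation=cv2.INTER_CUBIC) for i in (old,im)]))
for i in (old,im):
    print(blobs(i,(105,120,50),(130,255,255),(240,240,340,340),100)[0], blobs(i,(0,150,80),(6,255,255),(170,170,225,290),20)[0], blobs(i,(105,120,50),(130,255,255),(165,170,225,290),20)[0])
E
```

```text
t: 16.05
eef_pos: [0.5277, 0.1181, 0.1984]
tool_rot: [-180.0, 0.0, 104.1]
contact_force: [-0.2, -1.1, -0.4]
finger_gap: 1.001
(array([0.52774914, 0.11814728, 0.19839282]), array([-1.79992185e+02,  1.63942393e-02,  1.04149739e+02]))
[([285.7, 295.9], [273, 266, 26, 58, 1240])] [([199.1, 247.8], [179, 245, 40, 6, 204])] [([194.3, 182.5], [174, 180, 41, 6, 168])]
[([285.9, 293.5], [273, 264, 26, 58, 1221])] [([189.0, 245.7], [179, 244, 25, 5, 95])] [([194.4, 180.6], [174, 179, 42, 5, 169])]
```

View pics/w6.png

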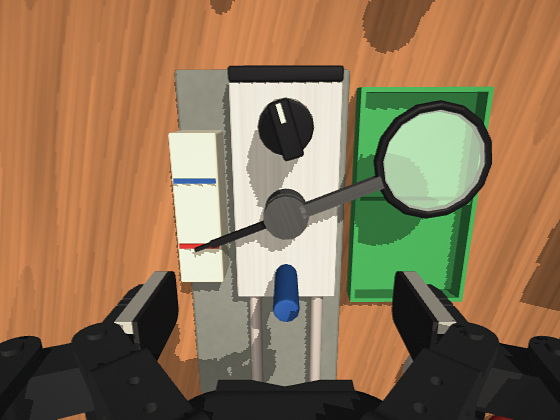

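View pics/cmp.png

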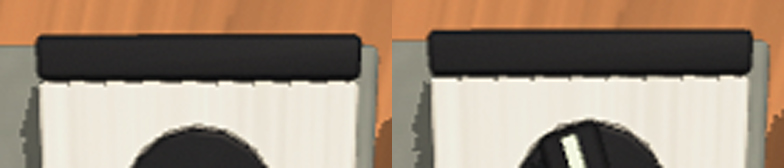

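The carriage is still flush: everything in the view shifted alike (post 2.4 px, marks 2 px). The robot touches nothing, so I hand in.

```bash
python3 -c "
from rig import r
print(r.finish_job(), r.observe()['t'])"
```

```text
the job is handed in; nothing more can be done
the job is handed in; nothing more can be done
```

I slid the carriage home by its blue post, then turned the aim knob in three goes, 102° counterclockwise in all, until the pointer stood over the red mark. I handed the job in at about 16 s of the 54 s allowed; the hand-in gives no verdict.

- **Carriage:** It travelled about 88 mm and met the stop with the force rising to about 24 N. After the knob was turned, a second picture from nearly the same pose showed it still flush against the stop block.
- **Pointer:** An almost straight-down wrist picture put the tip 0.2 mm from the red mark's centre line; the limit is 2.5 mm.
- **Contact and surroundings:** The gripper was open and about 0.2 m up, touching nothing, at hand-in. I planned the moves to clear the lens arm and the bystanders, but did not re-measure the bystanders' positions at the end.
- **Checks that disagreed:** Before the last turn, the views put the remaining gap at 2.0 mm (top), 5.4 mm (scene) and 3.6 mm (wrist). I turned 12°, about 3.1 mm, and relied on the final straight-down view. The hub-to-red-mark offset also varied between views, from 29.0 to 30.5 mm. I put that down to calibration and parallax.

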